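# Point out the long column in the drawer

## Task

A colleague has come for the longer chromatography column kept in the little two-drawer chest and needs to see which one it is and which end carries the plug. Gently pull the upper drawer all the way open with the fingertips hooked behind its pull (do not pinch the pull), leaving the lower drawer shut. Then point at the plugged end of the longer of the two columns inside: hold the fingertips straight above that end, only a centimetre or two off it and touching nothing, for two seconds, and finish still pointing there; the columns stay lying in the drawer untouched and the other things on the bench and chest stay where they are.

Things in the scene. Friction and masses are not known exactly. Their poses are not given: they have to be found in the camera images.
- chest: Grey sheet-steel two-drawer chest with white drawer fronts, fixed to the bench: 170 deep (x) x 250 wide (y) x 118 mm high. Origin: centre of its underside on the bench; its x axis points from the front to the back, y to its left side seen from the robot, z up. Its top is flat. The drawers come out along its -x.
- upper_drawer (a joint): Travel of the upper drawer in m: 0 shut, 0.11 fully open at its stop. 2 to 3 N pulls it; it stays where it is left. White front 242 wide, 48 mm high, upper edge 113 mm above the bench; side walls reach 99 mm. Both columns lie across it (along the chest's y) in the two front troughs of its black liner, 32 and 68 mm behind the front face; either may be in front.
- lower_drawer (a joint): Travel of the lower drawer in m: 0 shut, which it must stay. It looks like the upper one and slides as easily.
- upper_drawer_pull (a point): Middle of the finger room behind the upper pull, level with the bar's upper edge (101 mm above the bench); moves with the drawer. The pull is a flat aluminium bar on edge, 116 long (along the chest's y), 22 high, 5 mm thick. The gap between drawer front and bar is 34 mm wide, 94 mm long between two posts, open above and below. The lower drawer's pull is alike, its upper edge 48 mm above the bench.
- upper_drawer_card (a point): Centre of the clear label strip with a paper card, 110 x 18 mm, that covers the outer face of the upper pull (the side to the robot); a finger pressing on it means that the pull is being pinched. 40 mm in front of the drawer's front; moves with the drawer.
- tray (a point): Point on the upper drawer's black foam liner at mid-width, 50 mm behind the front face, under the rib between the two front troughs, at the level of the trough floors (83 mm above the bench); moves with the drawer. Troughs are 30 mm wide, ribs 9 mm high. A column's top is 98 mm above the bench.
- long_column: The longer of the two steel chromatography columns, 172 mm long overall, barrel 12 mm thick, hexagonal ends 17 mm across, loose, 0.08 to 0.15 kg; it lies along the chest's y. Origin: under its middle, at the trough's floor. Its y axis runs along it to the plugged end.
- plug_end (a point): Centre of the plug on the longer column: a thin round stub 6 mm thick and 8 mm long that sticks out of the hexagon at one end only, 82 mm from the column's middle along its +y axis, 7.5 mm above the trough's floor; the hexagon beside it stands 7.5 mm higher than this point.
- short_column: The shorter column, 122 mm long overall, otherwise alike, with a plug at its +y end too; lies in the other trough. Not the one wanted. Origin: under its middle.
- ferrule_case: Small clear parts case, 46 x 72 x 19 mm, loose on top of the chest towards the back. Bystander. Origin: centre of its underside.
- beaker: Empty clear 100 mL beaker, 54 mm across, 69 mm high, loose on the bench to the right of the chest. Bystander. Origin: centre of its underside.
- red_screwdriver: Screwdriver, 170 mm long, loose on the bench to the left of the chest. Bystander. Origin: under its middle.

How it is judged (in metres and radians):
On the way, in this order (a step that is already met when the one before it is completed fails the run):
1. the upper drawer is pulled fully open (value of joint upper_drawer above 0.1 m), for 0.2 s.
2. the fingertips point at the plugged end of the longer column from straight above, close over it and touching nothing, for two seconds (horizontal distance between the grasp point and plug_end below 0.02 m and distance between the grasp point and plug_end below 0.06 m and contact force between each of the arm, the fingers and anything else below 0.3 N), for 1.9 s.
At the end, for the whole second after the job is handed in: The gripper's grasp point (about 19 mm behind the fingertips) is within 20 mm horizontally and 60 mm in all of the plug on the longer column, with nothing touched; the upper drawer is open by more than 100 of its 110 mm and the lower one shut (under 10 mm); both columns lie at rest in their troughs (horizontal distance between the grasp point and plug_end below 0.02 m and distance between the grasp point and plug_end below 0.06 m and value of joint upper_drawer above 0.1 m and value of joint lower_drawer below 0.01 m and distance between each of long_column, short_column and tray below 0.04 m and linear speed of each of long_column, short_column below 0.02 m/s).
It fails at once if a column is touched by the robot or lifted out of its trough (contact force between any of the arm, the fingers and long_column above 0.3 N or contact force between any of the arm, the fingers and short_column above 0.3 N or height (world z) of any of long_column, short_column above 0.095 m).
It fails at once if the pull is pinched (a finger presses on the card on its outer face) (contact force between the fingers and upper_drawer_c13 above 1 N).
It fails at once if the upper drawer is jerked open faster than 0.4 m/s (velocity of joint upper_drawer above 0.4 m/s).
It fails at once if the lower drawer is pulled out more than 15 mm (value of joint lower_drawer above 0.015 m).
It fails at once if a bystander is moved more than 20 mm (distance of any of ferrule_case, beaker, red_screwdriver from where it was at the start of the episode above 0.02 m).
It also fails if it takes over 48 s, if anything falls off the work surface, if the arm or the gripper's body presses on something with over 40 N, if the wrist force passes 120 N, or if a joint passes its speed limit or range.

## Robot

A 6-joint arm with a two-finger parallel gripper is mounted at the origin on a cart in front of the work surface, level with it; the furniture and walls round the work are solid. World frame = base frame: x ahead of the robot, y to its left, z up, the work surface at z = 0. Lengths are in mm, angles in rad, forces in N, time in s.
With the tool pointing down it reaches from about 300 to 775 mm from the base axis. Payload 14.6 kg.
Tool frame: the origin (TCP) lies at the very end of the fingers, on their centre line; the grasp point (between the pads) lies 19 mm behind it; z points along the fingers, y is the line along which they close (so a half turn about z gives the same grasp; the last joint's range is limited). The gripper opens to 94 mm and grips with 3 to 60 N. Pads are 16 mm wide; open, the fingers measure 119 mm over their backs; the gripper's body (75 mm by 177 mm) begins 78 mm behind the grasp point.
Start: joints at [1.209, 0.3, 1.521, -0, 1.321, -0.067], TCP at [159.799, 526.264, 205.446] pointing down, gripper open.
Joint ranges: [-3.03, 3.03], [-0.79, 2.21], [0.23, 2.52], [-1.04, 4.18], [0, 3.07], [-2.55, 2.55]. Speed limits (rad/s): [2.22, 2.22, 2.57, 3.14, 3.14, 3.14].

## Interface

Orientations are given as [roll, pitch, yaw] about the fixed x, y, z axes, in that order (R = Rz(yaw) Ry(pitch) Rx(roll)).
In Python, from cell import manip, optics gives the robot as it stands.
- The arm moves only by the shell command python3 -m crank 'ROWS' [FORCE]. ROWS is JSON, a list of rows, each a list of 7 numbers: the opening in per cent of the stroke, from 0 (shut) to 100 (fully open), then the shift along the tool's x, y, z in mm, then the turn, a rotation vector about the tool's x, y, z in rad. A call has 1 to 10 rows; each row is the pose to reach, as a shift and turn from the pose commanded when the call began, along the tool's axes at that moment; what a row does not reach only later rows make up. A row lasts 1/10 s, in which the tool goes at most 50 mm and 8.59 degrees, less where a joint would pass 70% of its speed; a pose out of reach is approached as far as the arm can. A call with a gripper value outside its range is refused whole. The fingers move at their own pace and stop on an object; FORCE is the grip in N (left out, the last holds). Time passes only in rows, so rows that repeat a pose let the fingers close. It gives the time, the measured TCP pose, the force, the opening and the grip force at its end, in the units of the state.
- manip.read_state(): the state, without advancing time (a new reading comes with each control period).
- optics.camera(name): name is "scene" or "top" or "wrist"; returns (picture, depth): 480x640x3 uint8, red, green, blue; 480x640 float32, mm along the optical axis (not along the pixel's ray), 0 where there is no reading.
- optics.calibration(name): a dict with "camera_matrix" (3x3 intrinsics, pixels), "R" (3x3) and "t" (3): a world point X has camera coordinates R X + t. Camera axes: x right, y down, z forward; pixel columns grow to the right and rows downward; lengths in mm; the calibration is good to about 2 mm. A picture is of the moment at which its call begins: read the wrist's pose just before it. calibration takes no time and is no camera call; for the wrist camera it gives the pose at the moment of the call.
- manip.sign_off(): hands the job in; it is judged then, once.
The state is a dict: "clock": time; "joints": joint angles; "qd": joint speeds; "effort": joint torques, N m; "eef_pos": TCP position; "eef_rot": TCP orientation; "wrist_force": force on the tool from outside, world axes, zero at the start; "moment": the same for the moment, N m; "finger_gap": finger opening in mm; "finger_force": force on a finger pad.
Only numpy, scipy, OpenCV 4.12 (cv2) and the standard library are available. Lean on these libraries where they do the work, as an engineer would, in place of code of your own. Each camera call takes 0.05 s, during which the arm holds its last target. There are 200 camera calls.

## Working session

There is one attempt and no reset: what is moved stays moved. The work goes in short steps, Python scripts to look and compute and a shell command to move; the robot and the scene stay as the last step left them, time stands still between calls to the robot, and variables do not carry over. Pictures are saved under pics/ and viewed, at most 10 in all, crops included, and the job is handed in when it is done.

```bash
mkdir -p pics; cat > h.py <<'E'
import numpy as np, cv2
from cell import manip, optics
def cloud(n):
    c=optics.calibration(n); im,d=optics.camera(n)
    K=np.array(c["camera_matrix"]);R=np.array(c["R"]);t=np.array(c["t"])
    v,u=np.mgrid[:480,:640]
    P=np.stack([(u-K[0,2])*d/K[0,0],(v-K[1,2])*d/K[1,1],d],-1)
    W=(P-t)@R; W[d==0]=np.nan
    return im,d,W
E
python3 - <<'E'
from h import *
s=manip.read_state();print(s)
for n in("scene","top"):
    im,d,W=cloud(n);cv2.imwrite(f"pics/{n}0.png",im[...,::-1]);np.save(n+"0.npy",W)
    c=optics.calibration(n);print(n,-np.array(c["R"]).T@c["t"])
E
```

```text
{'clock': 0.0, 'joints': array([ 1.20944730e+00,  3.00481639e-01,  1.52157542e+00,  2.96339137e-05,
        1.32068076e+00, -6.65771729e-02]), 'qd': array([ 3.79382347e-04, -1.12821268e-04, -1.36021349e-03, -2.28411182e-03,
       -3.40938231e-05, -9.19463772e-05]), 'effort': array([ 1.68177059e-03, -5.31803441e+01, -3.52744889e+01,  7.08556990e-02,
        2.43146508e-02, -1.10098938e-04]), 'eef_pos': array([159.67975475, 526.04340353, 204.88293736]), 'eef_rot': array([-3.14045193e+00, -1.04825934e-04,  2.84681339e+00]), 'wrist_force': array([-0.27253726, -0.33606242, -0.08668799]), 'moment': array([ 0.00705473, -0.00722954, -0.00671826]), 'finger_force': 0.0, 'finger_gap': 93.8071164266005}
scene [  85.40475311 -264.79204714  833.83843104]
top [ 342.84825731  109.3758763  1191.75577018]
```

View pics/scene0.png

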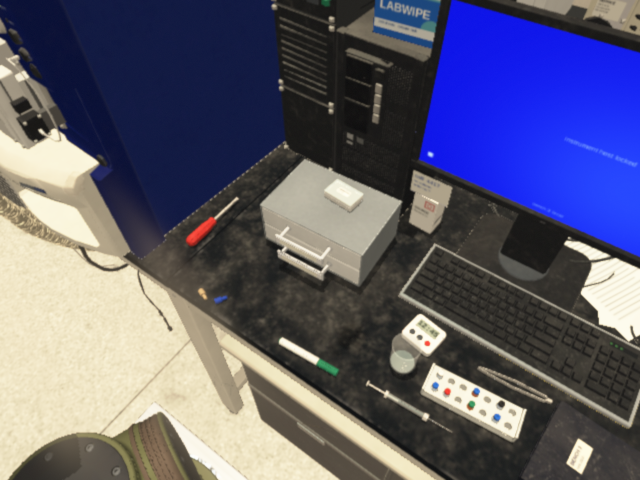

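View pics/top0.png

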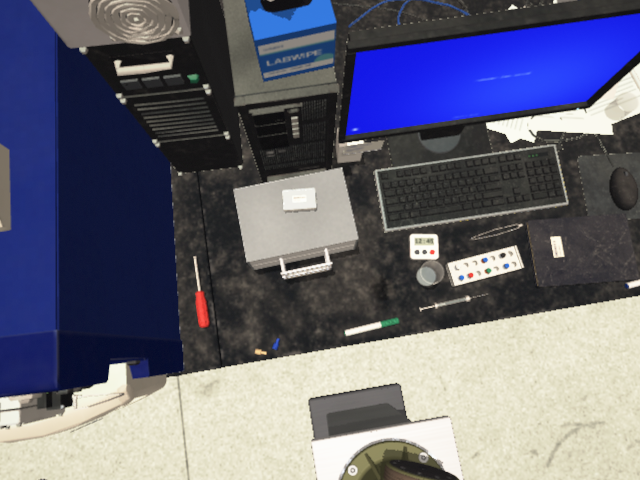

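The scene picture shows the chest with its pulls at (303,245) and (303,262). In the top picture its top spans (235,190)–(357,245), with the pulls at (305,263). A navy partition stands on the left, between the gripper and the chest. Next I'll measure the chest and the partition.

```bash
python3 - <<'E'
from h import *
W=np.load("top0.npy")
m=(abs(W[...,2]-118)<8)
m2=np.zeros_like(m);m2[160:275,225:365]=1;m&=m2
m8=m.astype(np.uint8)
n,l,st,c=cv2.connectedComponentsWithStats(m8);k=1+np.argmax(st[1:,4]);P=W[l==k]
r=cv2.minAreaRect(P[:,:2].astype(np.float32));print("chest",r,np.median(P[:,2]));print(cv2.boxPoints(r))
S=np.load("scene0.npy")
for n,A,box in(("top",W,(245,280,275,335)),("scene",S,(225,280,270,335))):
    B=A[box[0]:box[1],box[2]:box[3]];
    for lo,hi in((92,106),(40,54)):
        q=B[(B[...,2]>lo)&(B[...,2]<hi)];print(n,lo,len(q),np.round(np.nanmin(q,0)) if len(q) else'',np.round(np.nanmedian(q,0)) if len(q) else '',np.round(np.nanmax(q,0)) if len(q) else '')
for v,u in((30,20),(300,20),(100,80),(300,100),(350,175),(200,175),(380,120),(400,60),(420,20),(100,180),(160,200),(260,30),(370,170),(280,197),(320,204)): print("top",v,u,np.round(W[v,u]))
for v,u in((120,290),(30,260),(20,20),(240,150),(200,100),(100,40),(190,20),(150,100),(205,155)): print("scene",v,u,np.round(S[v,u]))
E
```

```text
chest ((642.1611938476562, 110.6931381225586), (171.76234436035156, 250.471435546875), 2.281885862350464) 118.00047977406797
[[551.36176  232.41011 ]
 [561.33453  -17.862703]
 [732.96063  -11.023834]
 [722.98785  239.24898 ]]
top 92 337 [514.  36.  92.] [523. 104.  98.] [561. 169. 106.]
top 40 209 [515.  34.  40.] [521. 105.  46.] [561. 173.  54.]
scene 92 534 [515.  46.  92.] [532. 102.  98.] [563. 164. 106.]
scene 40 422 [514.  45.  40.] [525. 109.  47.] [563. 214.  54.]
top 30 20 [838. 443. 577.]
top 300 20 [462. 459. 577.]
top 100 80 [762. 399. 505.]
top 300 100 [468. 416. 447.]
top 350 175 [395. 419.  61.]
top 200 175 [760. 398.  -1.]
top 380 120 [350. 473. 246.]
top 400 60 [334. 536. 340.]
top 420 20 [316. 560. 412.]
top 100 180 [811. 278. 374.]
top 160 200 [814. 307.  92.]
top 260 30 [510. 444. 578.]
top 370 170 [354. 420. 111.]
top 280 197 [549. 364.  14.]
top 320 204 [453. 357.  20.]
scene 120 290 [819. 356. 118.]
scene 30 260 [796. 401. 345.]
scene 20 20 [355. 422. 538.]
scene 240 150 [387. 421.  33.]
scene 200 100 [348. 463. 170.]
scene 100 40 [325. 418. 432.]
scene 190 20 [310. 795.  39.]
scene 150 100 [384. 444. 282.]
scene 205 155 [430. 421. 109.]
```

```bash
python3 - <<'E'
from h import *
im=cv2.imread("pics/scene0.png");cv2.imwrite("pics/c1.png",cv2.resize(im[150:290,250:410],None,fx=4,fy=4,interpolation=cv2.INTER_CUBIC))
E
```

```text
(no output)
```

View pics/c1.png

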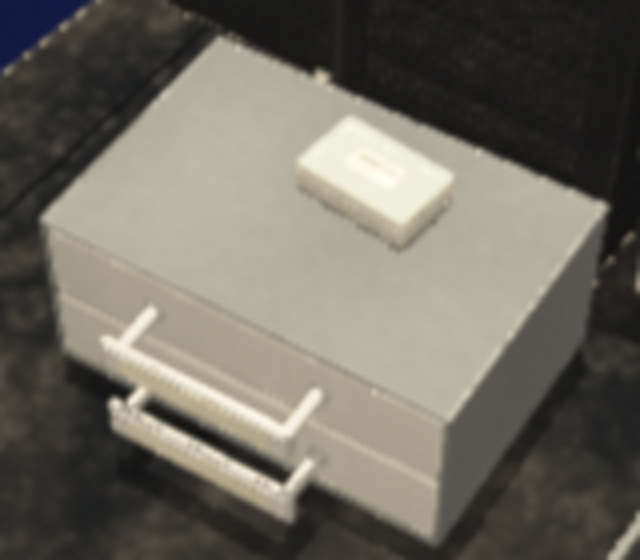

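Crop: the upper pull bar runs from (105,345) to (290,432), with its gap open above. The parts case sits on top of the chest. I'll check the obstacles along the way and work out the waypoints.

```bash
cat >> h.py <<'E'
def rows(wps):
    "wps: (x,y,z,yaw) world -> tool-frame shift/turn from present pose"
    from scipy.spatial.transform import Rotation as R
    s=manip.read_state();R0=R.from_euler("xyz",s["eef_rot"])
    for x,y,z,w in wps:
        print(np.round(R0.inv().apply(np.array([x,y,z])-s["eef_pos"]),1),np.round((R0.inv()*R.from_euler("xyz",[np.pi,0,w])).as_rotvec(),3))
E
python3 - <<'E'
from h import *
P=np.vstack([np.load(n+"0.npy").reshape(-1,3) for n in("top","scene")])
xs=np.arange(0,650,50);ys=np.arange(600,-200,-50)
print("y\\x",xs)
for y in ys:
    print(y,[int(np.nanmax(q[:,2])) if len(q:=P[(P[:,0]>=x)&(P[:,0]<x+50)&(P[:,1]>=y)&(P[:,1]<y+50)])>5 else None for x in xs])
# bar top in both views
for n in("top","scene"):
    A=np.load(n+"0.npy");q=A[(abs(A[...,2]-99)<4)&(A[...,0]<524)&(A[...,0]>505)&(abs(A[...,1]-105)<50)]
    print(n,len(q),np.polyfit(q[:,1]-105,q[:,0],1),q[:,0].std())
c=3.1816
rows([(230,330,260,2.847),(330,130,260,c),(540,106,180,c)])
E
```

```text
y\x [  0  50 100 150 200 250 300 350 400 450 500 550 600]
600 [-884, -887, -886, -886, -880, 249, 363, 443, -888, -891, None, -888, None]
550 [-887, -882, -881, -883, 307, 245, 417, 415, -889, None, -894, -887, None]
500 [-886, -885, -885, -890, -887, 239, 535, 539, -890, None, -893, None, None]
450 [-887, -883, -885, -884, -886, -882, 569, 581, 580, 580, 588, 606, 605]
400 [-882, -880, -883, -884, -885, -886, 571, 581, 581, 581, 580, 581, 580]
350 [-883, -886, -888, -884, -885, -886, 4, 6, 26, 28, 29, 20, 16]
300 [-886, -887, -881, -885, -882, -884, 5, 5, 5, 22, 5, 5, 5]
250 [-878, -888, -883, -886, -885, -885, 3, 14, 7, 6, 5, 5, 4]
200 [-883, -885, -884, -883, -882, -884, 4, 16, 5, 5, 6, 123, 122]
150 [-789, 4, 7, 0, -884, -885, 6, 12, 7, 6, 105, 123, 124]
100 [-789, 16, 7, 0, -883, -883, 3, 5, 6, 5, 106, 124, 140]
50 [307, 301, 19, 1, -885, -885, 3, 4, 6, 7, 106, 123, 140]
0 [309, 308, 277, 0, -884, -882, 7, 18, 8, 6, 102, 122, 124]
-50 [308, 307, 288, 1, -887, -885, 4, 18, 7, 6, 7, 123, 123]
-100 [None, 287, 284, 0, -879, -883, 6, 19, 6, 6, 6, 16, 19]
-150 [13, 18, 6, 1, -884, -886, 4, 10, 6, 70, 20, 19, 30]
top 127 [-3.63981369e-02  5.19408664e+02] 2.206092762207013
scene 161 [-3.58733274e-02  5.20164630e+02] 2.103671382556188
[-124.2 -167.2  -54.9] [-0.001 -0.    -0.   ]
[-278.  -329.6  -54.7] [-0.001 -0.    -0.335]
[-485.9 -291.4   25.2] [-0.001 -0.    -0.335]
```

Chest: front face x≈557 mm, rotated about 0.038 rad, gap centre ≈(539,106). The partition is at y≥418, x≥300 and about 580 mm high, so I'll go back along -y before going forward.

```bash
python3 -m crank '[[0,-15,-36,-6,0,0,0],[0,-30,-73,-12,0,0,0],[0,-46,-109,-18,0,0,0],[0,-61,-146,-24,0,0,0],[0,-76,-182,-30,0,0,0],[0,-100,-206,-32,0,0,-0.06],[0,-124,-230,-34,0,0,-0.12],[0,-148,-254,-36,0,0,-0.18],[0,-172,-278,-38,0,0,-0.24],[0,-196,-302,-40,0,0,-0.3]]' 10
python3 - <<'E'
from h import *
rows([(340,115,240,3.18),(480,105,200,3.18),(538.5,106,150,3.18)])
E
```

```text
clock: 1.1
eef_pos: [259.8, 179.1, 245.5]
eef_rot: [3.141, 0.0, -3.134]
wrist_force: [0.8, -0.1, -0.7]
finger_gap: 17.1
finger_force: 0.0
[-79.7 -64.7   5.5] [ 0.    0.   -0.03]
[-219.6  -75.8   45.5] [ 0.    0.   -0.03]
[-278.1  -75.3   95.5] [ 0.    0.   -0.03]
```

```bash
python3 -m crank '[[0,-27,-22,2,0,0,-0.01],[0,-54,-43,4,0,0,-0.02],[0,-80,-65,6,0,0,-0.03],[0,-110,-68,14,0,0,-0.03],[0,-140,-70,22,0,0,-0.03],[0,-170,-72,30,0,0,-0.03],[0,-190,-74,38,0,0,-0.03],[0,-210,-75,46,0,0,-0.03],[0,-210,-75,46,0,0,-0.03]]'
python3 - <<'E'
from h import *
rows([(538.5,106,150,3.18),(538.5,106,84,3.18)])
im,d,W=cloud("wrist");cv2.imwrite("pics/w1.png",im[...,::-1])
A=W;q=A[(abs(A[...,2]-99)<5)&(A[...,0]<526)&(A[...,0]>500)&(abs(A[...,1]-105)<50)]
print(len(q),np.polyfit(q[:,1]-105,q[:,0],1),q[:,0].std(), q.min(0),q.max(0)) if len(q) else 0
E
```

```text
clock: 2.0
eef_pos: [470.7, 106.1, 197.8]
eef_rot: [-3.141, -0.003, -3.107]
wrist_force: [0.0, 0.5, 1.2]
finger_gap: 1.0
finger_force: 0.0
[-67.9  -2.4  47.7] [-0.    -0.003 -0.004]
[-68.1  -2.4 113.7] [-0.    -0.003 -0.004]
563 [-3.93651849e-02  5.20261505e+02] 2.4446534898835157 [515.4490034   55.29516781  94.06172917] [525.89014637 154.91473098 102.74466507]
```

View pics/w1.png

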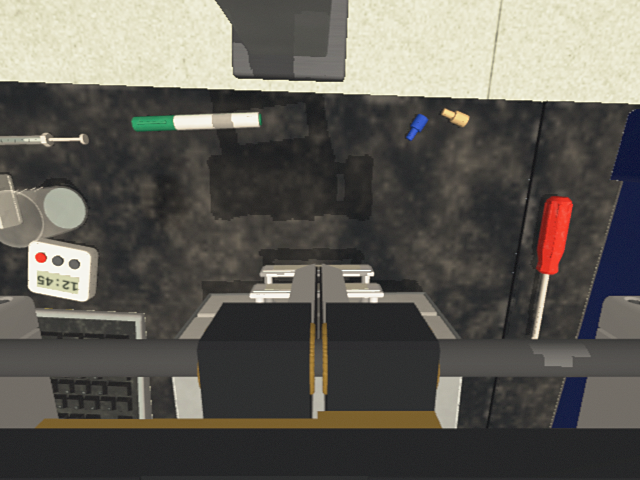

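The wrist view shows both pulls at (317,272) and (317,293), centred under the closed fingers. Its depth agrees, with the bar at x≈520. I'll move over the gap and go down slowly.

```bash
python3 -m crank '[[0,-25,-1,10,0,0,0],[0,-50,-2,25,0,0,0],[0,-68,-2.5,48,0,0,0],[0,-68.5,-2.5,60,0,0,0],[0,-68.5,-2.5,75,0,0,0],[0,-68.5,-2.5,86,0,0,0],[0,-68.5,-2.5,96,0,0,0],[0,-68.5,-2.5,104,0,0,0],[0,-68.5,-2.5,111,0,0,0],[0,-68.5,-2.5,111,0,0,0]]'
```

```text
clock: 3.05
eef_pos: [538.1, 106.3, 87.8]
eef_rot: [-3.141, -0.001, -3.106]
wrist_force: [-0.6, 0.2, 0.3]
finger_gap: 0.5
finger_force: 0.0
```

Inside the gap with no contact. Now a gentle pull along tool +x.

```bash
python3 -m crank '[[0,3,0,0,0,0,0],[0,6,0,0,0,0,0],[0,9,0,0,0,0,0],[0,13,0,0,0,0,0],[0,18,0,0,0,0,0],[0,24,0,0,0,0,0],[0,31,0,0,0,0,0],[0,39,0,0,0,0,0],[0,47,0,0,0,0,0],[0,55,0,0,0,0,0]]'
```

```text
clock: 4.05
eef_pos: [482.8, 104.3, 88.4]
eef_rot: [-3.141, -0.0, -3.106]
wrist_force: [1.9, -1.1, 1.5]
finger_gap: 0.5
finger_force: 0.9
```

```bash
python3 -m crank '[[0,8,0,0,0,0,0],[0,16,0,0,0,0,0],[0,24,0,0,0,0,0],[0,32,0,0,0,0,0],[0,40,0,0,0,0,0],[0,47,0,0,0,0,0],[0,53,0,0,0,0,0],[0,57,0,0,0,0,0],[0,59,0,0,0,0,0],[0,60,0,0,0,0,0]]'
```

```text
clock: 5.05
eef_pos: [423.5, 102.4, 88.5]
eef_rot: [3.142, 0.0, -3.106]
wrist_force: [1.3, -0.8, -1.0]
finger_gap: 0.6
finger_force: 0.8
```

```bash
python3 -m crank '[[0,1,0,0,0,0,0],[0,2,0,0,0,0,0],[0,3,0,0,0,0,0],[0,4,0,0,0,0,0],[0,4,0,0,0,0,0]]'
```

```text
clock: 5.55
eef_pos: [423.2, 102.4, 88.9]
eef_rot: [3.141, 0.009, -3.107]
wrist_force: [29.2, 1.4, -21.6]
finger_gap: 0.3
finger_force: 14.2
```

The drawer is at its stop: total travel is right and the force has risen. I'll back off into the gap and lift, then move over the chest so the wrist camera can see into the drawer.

```bash
python3 -m crank '[[0,-6,0,0,0,0,0],[0,-12,0,0,0,0,0],[0,-12,0,-8,0,0,0],[0,-12,0,-25,0,0,0],[0,-12,0,-50,0,0,0],[0,-12,0,-90,0,0,0],[0,-35,0,-120,0,0,0],[0,-75,0,-140,0,0,0],[0,-110,0,-150,0,0,0],[0,-140,0,-150,0,0,0]]'
python3 - <<'E'
from h import *
for n in("wrist","top"):
    im,d,W=cloud(n);cv2.imwrite(f"pics/{n}2.png",im[...,::-1]);np.save(n+"2.npy",W)
print(manip.read_state()["eef_pos"])
E
```

```text
clock: 6.55
eef_pos: [561.1, 107.2, 240.7]
eef_rot: [3.141, 0.002, -3.106]
wrist_force: [-0.3, 0.1, -0.3]
finger_gap: 0.6
finger_force: 0.0
[561.18433763 106.96693389 238.0281712 ]
```

View pics/wrist2.png

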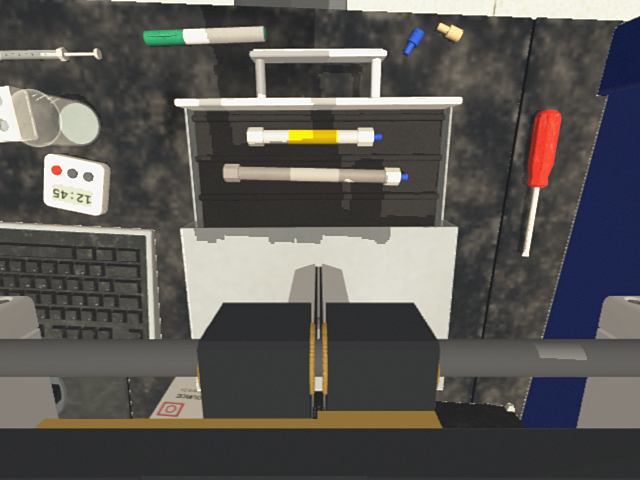

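The drawer is fully open and the lower one is shut. The longer column lies in the rear trough, from (223,173) to (408,177), with its blue plug at about (404,177), the +y end. The shorter one, yellow-banded, is in front with its plug at (378,137).

```bash
python3 - <<'E'
from h import *
im=cv2.imread("pics/wrist2.png").astype(int);W=np.load("wrist2.npy")
b=(im[...,0]-im[...,2]>60);m=np.zeros_like(b);m[165:190,395:415]=1;b&=m
v,u=np.nonzero(b);print("plug px",v.mean(),u.mean(),len(v),np.nanmedian(W[b],0))
q=W[165:188,222:402].reshape(-1,3);q=q[(q[:,2]>89)&(q[:,2]<105)]
print("col",len(q),np.nanpercentile(q,[1,50,99],0),np.polyfit(q[:,1],q[:,0],1))
t=np.load("top2.npy");it=cv2.imread("pics/top2.png").astype(int)
g=W[95:106,190:450].reshape(-1,3);g=g[abs(g[:,2]-112)<4];print("front top",np.nanmedian(g,0))
B=(it[...,0]-it[...,2]>60)&(abs(t[...,2]-90)<15)&(t[...,0]>440)&(t[...,0]<560)&(abs(t[...,1]-150)<90);print("top blue",t[B])
E
```

```text
plug px 176.4390243902439 403.9268292682927 41 [512.43631101 185.59402565  92.75464891]
col 2414 [[506.16580112  19.12765389  90.59522958]
 [513.45532256  99.92462924  95.45862247]
 [521.65634555 180.23301415  98.63308493]] [-1.55291279e-02  5.15127920e+02]
front top [451.99848926 104.68196334 112.49613758]
top blue [[517.11415431 187.54112461  81.90328134]
 [516.35128838 185.17223123  84.40563458]
 [516.22819957 183.08456854  82.82675283]
 [512.60745437 186.82679596  96.65836917]
 [512.24471654 184.66063507  96.63935467]
 [512.51484544 182.76820626  92.52009367]
 [511.16531604 187.49755625  91.783948  ]
 [510.5291615  185.19971788  93.5459298 ]
 [510.43272816 183.14596088  91.77308879]]
```

```bash
python3 -m crank '[[0,12,20,0,0,0,0],[0,24,40,0,0,0,0],[0,36,60,0,0,0,0],[0,46,79,0,0,0,0],[0,46,79,20,0,0,0],[0,46,79,45,0,0,0],[0,46,79,65,0,0,0],[0,46,79,80,0,0,0],[0,46,79,88,0,0,0],[0,46,79,90,0,0,0]]'
python3 - <<'E'
from h import *
rows([(512.5,184.5,113,3.178)])
E
```

```text
clock: 7.65
eef_pos: [510.1, 184.3, 148.2]
eef_rot: [-3.141, -0.001, -3.106]
wrist_force: [-0.5, -0.0, 0.4]
finger_gap: 0.2
finger_force: 0.0
[-2.4  0.1 35.2] [-0.    -0.001 -0.001]
```

```bash
python3 -m crank '[[0,-1,0,6,0,0,0],[0,-2,0,13,0,0,0],[0,-2,0,19,0,0,0],[0,-2,0,25,0,0,0],[0,-2,0,30,0,0,0],[0,-2,0,33,0,0,0],[0,-2,0,34,0,0,0],[0,-2,0,34,0,0,0],[0,-2,0,34,0,0,0],[0,-2,0,34,0,0,0]]' && python3 - <<'E'
from h import *
im,d,W=cloud("wrist");cv2.imwrite("pics/w3.png",im[...,::-1])
im,d,W=cloud("scene");cv2.imwrite("pics/s3.png",cv2.resize(im[120:320,180:450,::-1],None,fx=2.9,fy=2.9,interpolation=cv2.INTER_CUBIC))
E
```

```text
clock: 8.65
eef_pos: [512.9, 184.5, 114.7]
eef_rot: [3.142, 0.0, -3.106]
wrist_force: [-0.0, -1.0, -0.2]
finger_gap: 0.4
finger_force: 0.0
```

View pics/s3.png

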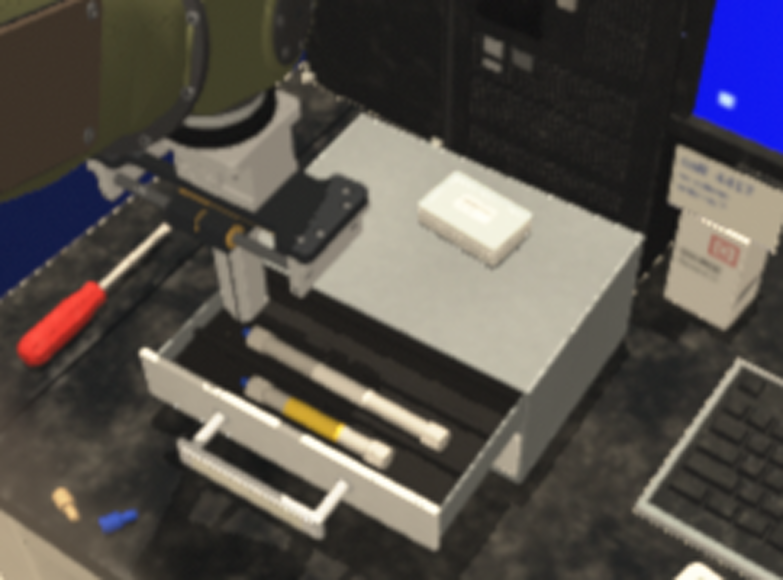

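The closed fingertips hang at about (243,315), just above the long column's blue plug at (250,335). The drawer is fully open, the lower drawer is shut and nothing is disturbed. I'll hold here for over two seconds, then hand in.

```bash
python3 -m crank '[[0,0,0,0,0,0,0],[0,0,0,0,0,0,0],[0,0,0,0,0,0,0],[0,0,0,0,0,0,0],[0,0,0,0,0,0,0],[0,0,0,0,0,0,0],[0,0,0,0,0,0,0],[0,0,0,0,0,0,0],[0,0,0,0,0,0,0],[0,0,0,0,0,0,0]]'
```

```text
clock: 9.75
eef_pos: [512.8, 184.5, 114.4]
eef_rot: [-3.142, -0.0, -3.106]
wrist_force: [-0.4, 0.3, 0.7]
finger_gap: 0.3
finger_force: 0.0
```

```bash
python3 -m crank '[[0,0,0,0,0,0,0],[0,0,0,0,0,0,0],[0,0,0,0,0,0,0],[0,0,0,0,0,0,0],[0,0,0,0,0,0,0],[0,0,0,0,0,0,0],[0,0,0,0,0,0,0],[0,0,0,0,0,0,0],[0,0,0,0,0,0,0],[0,0,0,0,0,0,0]]'
```

```text
clock: 10.75
eef_pos: [512.8, 184.5, 114.5]
eef_rot: [3.142, 0.0, -3.106]
wrist_force: [0.9, 0.2, 0.3]
finger_gap: 0.5
finger_force: 0.0
```

```bash
python3 -m crank '[[0,0,0,0,0,0,0],[0,0,0,0,0,0,0],[0,0,0,0,0,0,0],[0,0,0,0,0,0,0],[0,0,0,0,0,0,0]]' && python3 -c "
from cell import manip
print(manip.sign_off())"
```

```text
clock: 11.25
eef_pos: [512.8, 184.5, 114.5]
eef_rot: [3.142, -0.0, -3.106]
wrist_force: [-0.8, 0.7, 0.7]
finger_gap: 0.4
finger_force: 0.0
the job is handed in; nothing more can be done
None
```

I handed the job in at about 11 s: the upper drawer is open to its stop, and the fingertips have held for over two seconds about 16 mm above the plugged end of the longer column, touching nothing; the hand-in gave no verdict.

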